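# Let the book lift down onto its block

## Robot

A 7-joint arm with a two-finger parallel gripper is mounted at the origin on the work surface. World frame = base frame: x ahead of the robot, y to its left, z up, the work surface at z = 0. Lengths are in m, angles in rad, forces in N, time in s.
With the tool pointing down it reaches from about 0.4 to 0.85 m from the base axis. Payload 4.5 kg.
Tool frame: the origin (TCP) lies midway between the tips of the shut fingers; the grasp point (between the pads) lies 19 mm behind it; z points along the fingers, y is the line along which they close (so a half turn about z gives the same grasp; the last joint's range is limited). The gripper opens to 88 mm and grips with 3 to 60 N. Pads are 18 mm wide; open, the fingers measure 123 mm over their backs; the gripper's body (75 mm by 187 mm) begins 45 mm behind the grasp point.
Start: joints at [-1.075, 0.689, -0.195, 1.565, 0.157, 0.902, -0.215], TCP at [0.278, 0.56, 0.239] pointing down, gripper open.
Joint ranges: [-3.01, 3.01], [-0.46, 2.08], [-1.47, 1.51], [0.13, 2.56], [-1, 4.14], [0.04, 2.09], [-2.66, 2.66]. Speed limits (rad/s): [2.57, 2.57, 3.14, 3.14, 3.14, 3.14, 3.14].

## Interface

Orientations are given as a unit quaternion [x, y, z, w].
In Python, from plant import r gives the robot as it stands.
- The arm moves only by the tool carry_out, never from a script. Its argument "plan" is a list of rows, each an object with "rot": the turn, a rotation vector about the tool's x, y, z in rad, a list of three; "xyz": the shift along the tool's x, y, z in m, a list of three; "grip": the closure in counts, from 0 (fully open) to 255 (shut). In form: [{"rot": [wx, wy, wz], "xyz": [dx, dy, dz], "grip": grip}, ...]. A call has 1 to 8 rows; each row is the pose to reach, as a shift and turn from the pose commanded when the call began, along the tool's axes at that moment; what a row does not reach only later rows make up. A row lasts 1/12 s, in which the tool goes at most 41.7 mm and 7.16 degrees, less where a joint would pass 70% of its speed; a pose out of reach is approached as far as the arm can. A call with a gripper value outside its range is refused whole. The fingers move at their own pace and stop on an object; "squeeze" is the grip in N (left out, the last holds). Time passes only in rows, so rows that repeat a pose let the fingers close. It gives the time, the measured TCP pose, the force, the opening and the grip force at its end, in the units of the state.
- r.get_state(): the state, without advancing time (a new reading comes with each control period).
- r.snapshot(name): name is "scene" or "top" or "wrist"; returns the picture (384x512x3 uint8, red, green, blue); there is no depth.
- r.camera_params(name): a dict with "fx", "fy", "cx", "cy" (pixels), "position" and "attitude" of the camera in the world; the wrist camera has in their place "hand_eye" (4x4, takes a point from camera to tool coordinates, whose origin is the TCP and whose axes are the flange's). Camera axes: x right, y down, z forward; pixel columns grow to the right and rows downward; lengths in m; the calibration is good to about 2 mm. A picture is of the moment at which its call begins: read the wrist's pose just before it. camera_params takes no time and is no camera call.
- r.finish_job(): hands the job in; it is judged then, once.
The state is a dict: "clock": time; "q": joint angles; "qd": joint speeds; "joint_torque": joint torques, N m; "tool_pos": TCP position; "eef_rot": TCP orientation; "contact_force": force on the tool from outside, world axes, zero at the start; "moment": the same for the moment, N m; "opening": opening from 0.0 (shut) to 1.0 (fully open); "finger_force": force on a finger pad.
Only numpy, scipy, OpenCV 4.12 (cv2) and the standard library are available. Lean on these libraries where they do the work, as an engineer would, in place of code of your own. Each camera call takes 0.05 s, during which the arm holds its last target. There are 200 camera calls.

## Task

The little hand-cranked lift is holding its shelf of books up on the ratchet. Flip the pawl up and over so it lies back clear of the ratchet wheel, crank backward (top of the crank towards the robot) to lower the shelf gently until it just bears on the wooden block beneath it, then flip the pawl down onto the wheel again and let go. Do not force the crank against the pawl, do not press the shelf hard onto the block, and leave the other things on the table where they are.

Things in the scene. Friction and masses are not known exactly. Their poses are not given: they have to be found in the camera images.
- lift: Fixed hand-cranked lift: grey upright housing 80 x 60 mm, 190 mm high, on a base (x -125 to 215 mm, 140 wide). Origin: on the table under the housing's middle; z up, x towards the shelf (away from the robot at yaw 0), y to the pawl side; the crank is on the -y side. Crank axle along y at x 0, z 150 mm; pawl pivot along y at x -62, z 203 mm; ratchet wheel at y 45 to 61.
- pawl (a joint): Steel pawl, 62 mm long, hinged on the robot side of the ratchet wheel, its nose lying on the wheel's top by its own weight (0.12 kg, no spring). In rad: 0 at a tooth root, about 0.15 on a tooth crest, 1.57 upright, 2.3 laid fully back at its stop. From upright it falls either way and stays there.
- pawl_pin (a point): Grip point on the pawl's lifting pin: a round steel pin 12 mm thick, 52 mm long, standing out sideways from the pawl along lift +y; this point is 19 mm from its free end, 42 mm from the pivot axis, at lift y 91 mm. It can be pinched from above across its thickness, or hooked; it swings up, over the pivot and down on the robot side.
- pawl_pivot (a point): Point on the pawl's pivot axis, level (along the lift's y) with the grip point of the pin: lift x -62, y 91, z 203 mm.
- crank (a joint): Crank and ratchet wheel, in rad. Arm upright at 1.05. Positive raises the shelf (30 mm per rad) and turns the crank's top towards lift +x; backward lowers it and turns the top to lift -x. It stays where it is left (friction 0.6 N m, more than the load); lowering takes 1 to 5 N at the knob. Travel -0.05 to 2.35. With the pawl on the wheel it goes back one tooth (0.45 rad) at most.
- crank_grip (a point): Grip point on the crank's round wooden knob: 26 mm thick, 94 mm long, level along the lift's y, turning freely on its own pin, 85 mm from the axle; at lift y -118 mm (knob from y -58 to -152, crank arm at y -46 to -56). It can be pinched from above across its thickness and led round the axle.
- crank_axis (a point): Point on the axle's axis level (along the lift's y) with the knob's grip point: lift x 0, y -118, z 150 mm.
- carriage: Lifting shelf with a carton of books fixed on it (about 0.9 kg): steel plate 136 x 140 mm, on the far side of the housing. Origin: on its underside, near the middle, 130 mm from the housing's middle along lift x. It moves only up and down with the crank; its underside is at height 40 mm + 30 mm per rad of crank.
- wheel: Ratchet wheel: 14 saw teeth 11 mm deep, 106 mm across, fixed on the crank axle beside the pawl. Origin on the axle.
- rest_block: Fixed wooden block 70 x 100 mm under the shelf. Origin: at the block's foot, on the table, below its middle. Its height differs from time to time, anywhere from 43 to 58 mm, and is not measured: feel for it. It is rigid: 10 N of push at the knob is about 20 N on the block, and the force climbs fast as the crank goes on.
- mug_near: White mug 72 mm across, 95 mm high, standing beside the lift below the crank. Bystander. Origin: centre of underside.
- book_near: Green book 120 x 180 x 26 mm lying on the pawl side of the lift. Bystander. Origin: centre of underside.
- mug_left: White mug 76 mm across, 110 mm high. Bystander. Origin: centre of underside.
- book_right: Blue book 140 x 210 x 32 mm lying flat. Bystander. Origin: centre of underside.
- glue_jar: Jar 56 mm across, 90 mm high, black cap. Bystander. Origin: centre of underside.
- coin_tin: Metal tin 90 x 130 x 50 mm. Bystander. Origin: centre of underside.

How it is judged:
By the outcome, as a careful person would: the job done as asked, in the order asked, and still so for the second after the job is handed in, with the robot touching nothing.
It also fails if it takes over 72 s, if anything falls off the work surface, if the arm or the gripper's body presses on something with over 40 N, if the wrist force passes 120 N, or if a joint passes its speed limit or range.

## Working session

There is one attempt and no reset: what is moved stays moved. The work goes in short steps, Python scripts to look and compute and a tool call to move; the robot and the scene stay as the last step left them, time stands still between calls to the robot, and variables do not carry over. Pictures are saved under pics/ and viewed, at most 10 in all, crops included, and the job is handed in when it is done.

Besides the shell and the picture viewer there is one more tool, called after "Call:" as name([rows], argument=value, ...), one row to a line, values as JSON. carry_out: Moves the arm, as the interface text tells. Its arguments: {"type":"object","properties":{"plan":{"type":"array"},"squeeze":{"type":"number"}},"required":["plan"]}

```bash
mkdir -p pics; ls
cat > h.py <<'E'
from plant import r
import numpy as np, cv2
from scipy.spatial.transform import Rotation as R
E
python3 - <<'E'
from h import *
print(r.get_state())
for n in("scene","top"):
    print(n,r.camera_params(n)); cv2.imwrite(f"pics/{n}0.png",cv2.resize(r.snapshot(n)[:,:,::-1],(800,600),interpolation=cv2.INTER_CUBIC))
print(r.camera_params("wrist"))
E
```

```text
pics
{'clock': 0.0, 'q': array([-1.07518467,  0.68997367, -0.19448312,  1.56639237,  0.15731406,
        0.90245914, -0.21513473]), 'qd': array([-0.00099322, -0.00083619,  0.00030661, -0.00116523,  0.00084687,
       -0.00022695,  0.00049275]), 'joint_torque': array([-1.18175435e-04, -5.27560365e+01, -1.26682553e+00, -1.53428292e+01,
       -5.26527269e-02,  6.42482046e-03,  1.70771400e-04]), 'tool_pos': array([0.27825594, 0.55892013, 0.23790279]), 'eef_rot': array([ 2.28839588e-01,  9.73463710e-01, -9.11397242e-04, -1.31128275e-04]), 'contact_force': array([-0.91599273, -0.31335907,  0.79298516]), 'moment': array([0.03580009, 0.0058609 , 0.02081982]), 'finger_force': 0.0, 'opening': 1.0022759463961914}
scene {'fx': 382.60243611099474, 'fy': 382.60243611099474, 'cx': 258.2707454094989, 'cy': 187.5495625788551, 'position': array([0.99694899, 0.68978693, 0.81718346]), 'attitude': array([ 0.25753914,  0.87142321, -0.39782561, -0.12660951])}
top {'fx': 374.88713798001874, 'fy': 374.88713798001874, 'cx': 256.671282836395, 'cy': 190.17310149134676, 'position': array([0.49160961, 0.05979626, 1.33087181]), 'attitude': array([-0.7034833 ,  0.7097621 , -0.03184949,  0.01829268])}
{'fx': 311.5893801769432, 'fy': 311.5893801769432, 'cx': 251.7881528615124, 'cy': 190.27766412369897, 'hand_eye': array([[-8.24389423e-04, -9.65878813e-01, -2.58993124e-01,
         6.57446327e-02],
       [ 9.99999184e-01, -5.43564475e-04, -1.15590459e-03,
        -3.01793034e-04],
       [ 9.75684293e-04, -2.58993865e-01,  9.65878474e-01,
        -1.46627106e-01],
       [ 0.00000000e+00,  0.00000000e+00,  0.00000000e+00,
         1.00000000e+00]])}
```

View pics/scene0.png

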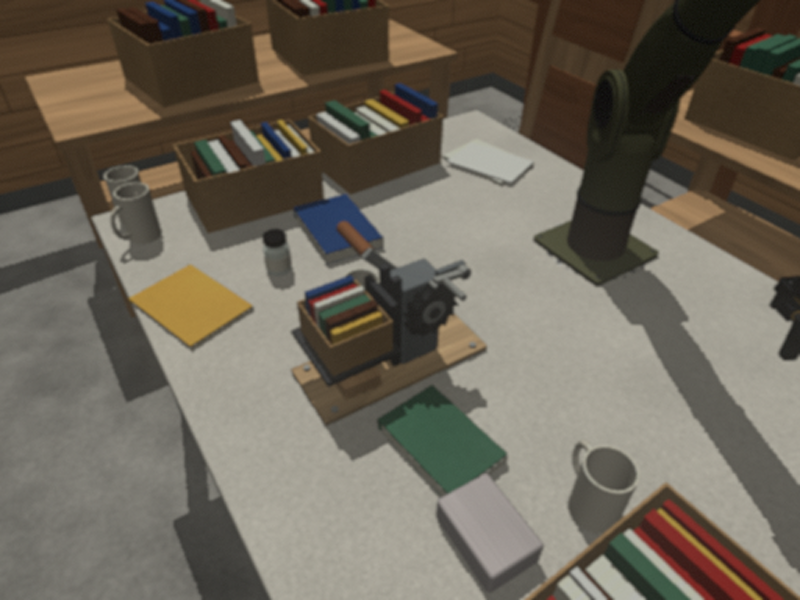

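View pics/top0.png

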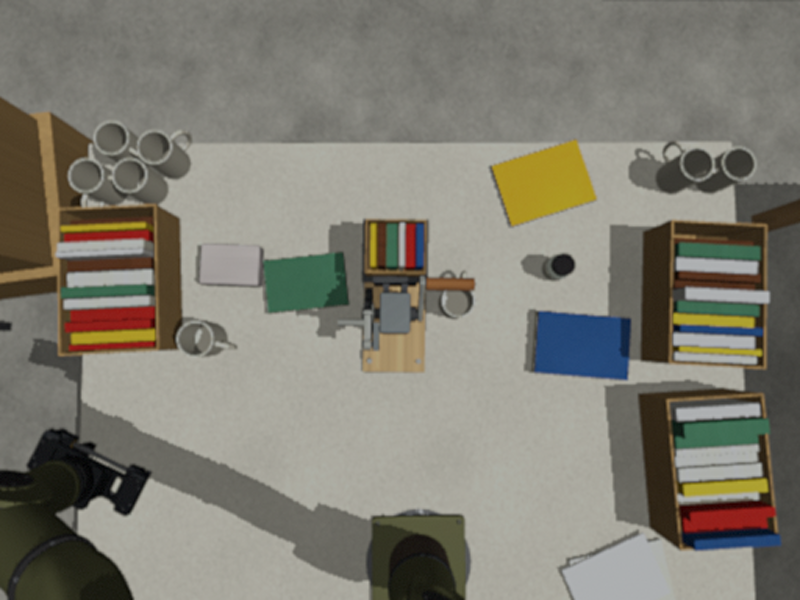

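Scene: lift with the knob at (355,238), pin end at (465,270). Top: housing top at (395,312), knob (427–474,285), pin (338–365,322). I'll enlarge both.

Run:
```python
from h import *
a=r.snapshot("top")[130:245,200:320,::-1]; b=r.snapshot("scene")[125:275,180:320,::-1]
a=cv2.resize(a,(600,575),interpolation=cv2.INTER_CUBIC); b=cv2.resize(b,(560,600),interpolation=cv2.INTER_CUBIC)
cv2.imwrite("pics/t1.png",np.clip(a*1.3,0,255)); cv2.imwrite("pics/s1.png",np.clip(b*1.5,0,255))
```

```text
[ WARN:0@0.923] global loadsave.cpp:1063 imwrite_ Unsupported depth image for selected encoder is fallbacked to CV_8U.
```

View pics/t1.png

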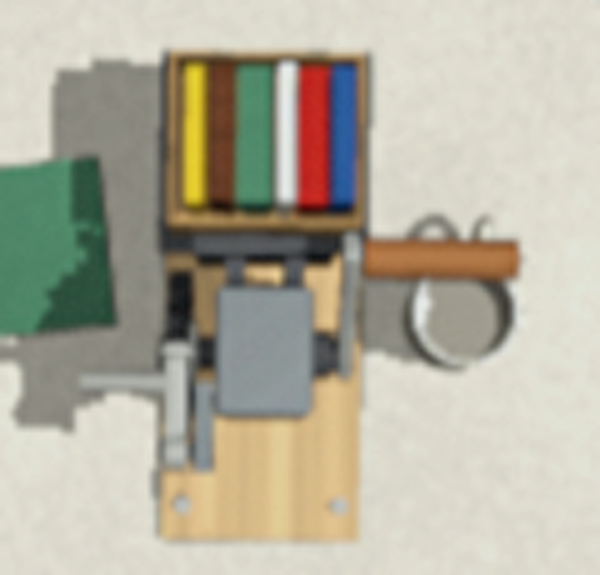

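View pics/s1.png

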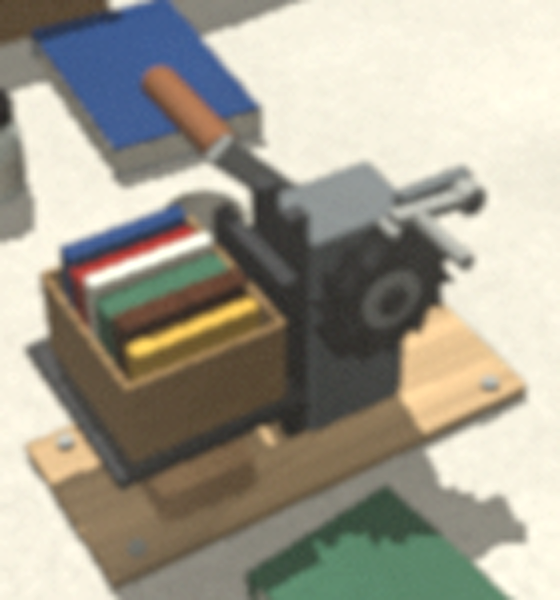

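```bash
cat >> h.py <<'E'
def ray(n,u,v):
    c=r.camera_params(n); d=np.array([(u-c["cx"])/c["fx"],(v-c["cy"])/c["fy"],1]); d=R.from_quat(c["attitude"]).apply(d); return c["position"],d/np.linalg.norm(d)
def tri(rs):
    A=sum(np.eye(3)-np.outer(d,d) for p,d in rs); b=sum((np.eye(3)-np.outer(d,d))@p for p,d in rs); X=np.linalg.solve(A,b)
    return X,[np.linalg.norm((np.eye(3)-np.outer(d,d))@(X-p)) for p,d in rs]
def plane(ry,z): p,d=ry; return p+d*(z-p[2])/d[2]
E
python3 - <<'E'
from h import *
T=lambda x,y: ray("top",200+x/5-.4,130+y/5-.4)
S=lambda x,y: ray("scene",180+x/4-.4,125+y/4-.4)
for n,t,s in [("pin end",(80,381),(467,260)),("pin root",(163,382),(405,212)),("knob out",(519,258),(155,78)),("knob in",(364,258),(224,143)),("base corner",(159,538),(526,388))]:
    print(n,tri([T(*t),S(*s)]))
for c in [(219,288),(311,288),(311,415),(219,415)]: print("housing",plane(T(*c),.19))
for c in [(159,538),(357,540)]: print("base",plane(T(*c),.015))
E
```

```text
pin end (array([0.52589487, 0.16049204, 0.21006519]), [np.float64(0.0006048018608673081), np.float64(0.0006048018608672959)])
pin root (array([0.52855791, 0.10799762, 0.21221495]), [np.float64(0.005382765580170913), np.float64(0.005382765580170873)])
knob out (array([ 0.59659881, -0.10214215,  0.21689482]), [np.float64(0.0001992018967534743), np.float64(0.0001992018967537644)])
knob in (array([ 0.59682438, -0.00898534,  0.21973761]), [np.float64(6.935358587139922e-05), np.float64(6.93535858714383e-05)])
base corner (array([0.42183494, 0.12341982, 0.00977244]), [np.float64(0.000852642275442471), np.float64(0.000852642275442451)])
housing [0.58200336 0.07793059 0.19      ]
housing [0.58155043 0.02176662 0.19      ]
housing [0.50411694 0.02258173 0.19      ]
housing [0.50463915 0.07847557 0.19      ]
base [0.42147084 0.12372946 0.015     ]
base [ 0.41862404 -0.01433621  0.015     ]
```

Lift origin is at about (0.543, 0.050), yaw about 0, consistent with the given sizes. Knob at (0.597, z 0.218), so the crank is at about 1.72. Pin at about (0.526, 0.141, 0.211).

Call:
carry_out([
  {"rot":[0,0,0.12],"xyz":[-0.03,-0.02,-0.02],"grip":0},
  {"rot":[0,0,0.24],"xyz":[-0.06,-0.04,-0.03],"grip":0},
  {"rot":[0,0,0.36],"xyz":[-0.09,-0.06,-0.04],"grip":0},
  {"rot":[0,0,0.48],"xyz":[-0.12,-0.08,-0.05],"grip":0},
  {"rot":[0,0,0.6],"xyz":[-0.15,-0.1,-0.06],"grip":0},
  {"rot":[0,0,0.72],"xyz":[-0.18,-0.12,-0.06],"grip":0},
  {"rot":[0,0,0.84],"xyz":[-0.21,-0.14,-0.06],"grip":0},
  {"rot":[0,0,0.96],"xyz":[-0.24,-0.16,-0.06],"grip":0},
], squeeze=10)

```text
clock: 0.87
tool_pos: [0.4226, 0.3078, 0.299]
eef_rot: [0.655, 0.756, 0.0, -0.0]
contact_force: [0.6, -0.2, -0.2]
opening: 1.001
finger_force: 0.0
```

```bash
cat >> h.py <<'E'
def need(x,y,z):
    s=r.get_state(); Q=R.from_quat(s["eef_rot"]); G=R.from_matrix(np.array([[0,1,0],[1,0,0],[0,0,-1.]]))
    print("t",s["clock"],"pos",s["tool_pos"].round(4),"shift",Q.inv().apply(np.array([x,y,z])-s["tool_pos"]).round(4),"rot",(Q.inv()*G).as_rotvec().round(3),"q",s["q"].round(2),"F",s["contact_force"].round(1))
E
python3 -c "
from h import *; need(.50,.141,.30)"
```

```text
t 0.8667 pos [0.4226 0.3078 0.299 ] shift [-0.1762  0.0528 -0.001 ] rot [ 0.    -0.     0.143] q [-0.76  0.48  0.06  1.8  -0.04  0.87 -0.54] F [ 0.6 -0.2 -0.2]
```

Call:
carry_out([
  {"rot":[0,0,0.1],"xyz":[-0.04,0.017,0],"grip":0},
  {"rot":[0,0,0.143],"xyz":[-0.076,0.034,0],"grip":0},
  {"rot":[0,0,0.143],"xyz":[-0.11,0.05,0],"grip":0},
  {"rot":[0,0,0.143],"xyz":[-0.145,0.066,0],"grip":0},
  {"rot":[0,0,0.143],"xyz":[-0.1725,0.0786,0],"grip":0},
  {"rot":[0,0,0.143],"xyz":[-0.1725,0.0786,0],"grip":0},
])

```text
clock: 1.37
tool_pos: [0.5289, 0.1424, 0.2988]
eef_rot: [0.709, 0.705, -0.001, 0.003]
contact_force: [0.6, -0.4, 0.6]
opening: 0.998
finger_force: 0.0
```

Run:
```python
from h import *
need(.526,.141,.193)
im=r.snapshot("wrist")[:,:,::-1]; cv2.imwrite("pics/w1.png",np.clip(cv2.resize(im,(800,600),interpolation=cv2.INTER_CUBIC)*1.3,0,255).astype(np.uint8))
```

```text
t 1.3667 pos [0.5289 0.1424 0.2988] shift [-0.0009 -0.0032  0.1058] rot [ 0.003  0.005 -0.005] q [-0.42  0.51  0.11  1.73 -0.06  0.9  -0.29] F [ 0.6 -0.4  0.6]
```

View pics/w1.png

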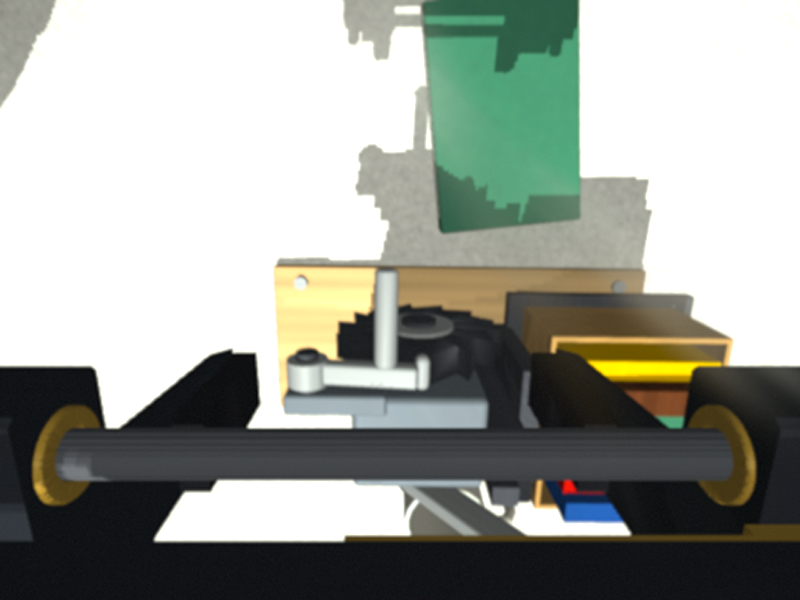

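Wrist view confirms it: pin end at (386,270), which gives x 0.526 and y 0.159. Descend and pinch.

Call:
carry_out([
  {"rot":[0.003,0.005,-0.005],"xyz":[0,-0.003,0.035],"grip":0},
  {"rot":[0.003,0.005,-0.005],"xyz":[0,-0.003,0.07],"grip":0},
  {"rot":[0.003,0.005,-0.005],"xyz":[0,-0.003,0.1055],"grip":0},
  {"rot":[0.003,0.005,-0.005],"xyz":[0,-0.003,0.1055],"grip":60},
  {"rot":[0.003,0.005,-0.005],"xyz":[0,-0.003,0.1055],"grip":120},
  {"rot":[0.003,0.005,-0.005],"xyz":[0,-0.003,0.1055],"grip":180},
  {"rot":[0.003,0.005,-0.005],"xyz":[0,-0.003,0.1055],"grip":255},
  {"rot":[0.003,0.005,-0.005],"xyz":[0,-0.003,0.1055],"grip":255},
], squeeze=10)

```text
clock: 2.08
tool_pos: [0.5236, 0.1511, 0.1953]
eef_rot: [0.703, 0.711, 0.003, -0.002]
contact_force: [-0.3, 0.1, 0.1]
opening: 0.644
finger_force: 0.0
```

Run:
```python
from h import *
need(.526,.141,.193); print(r.get_state()["opening"])
```

```text
t 2.0833 pos [0.5236 0.1511 0.1953] shift [-0.0102  0.0023  0.0022] rot [ 0.001 -0.007  0.011] q [-0.41  0.64  0.07  1.87 -0.08  0.63 -0.27] F [-0.3  0.1  0.1]
0.6441897940480957
```

Call:
carry_out([
  {"rot":[0,0,0],"xyz":[-0.005,0.002,0.002],"grip":150},
  {"rot":[0,0,0],"xyz":[-0.009,0.002,0.002],"grip":150},
  {"rot":[0,0,0],"xyz":[-0.009,0.002,0.002],"grip":150},
  {"rot":[0,0,0],"xyz":[-0.009,0.002,0.002],"grip":150},
])

```text
clock: 2.42
tool_pos: [0.5246, 0.1408, 0.1914]
eef_rot: [0.704, 0.711, 0.001, -0.003]
contact_force: [-0.6, -0.3, -0.6]
opening: 0.408
finger_force: 0.0
```

Run:
```python
from h import *
need(.526,.141,.193); print(r.get_state()["opening"],r.get_state()["qd"].round(3))
```

```text
t 2.4167 pos [0.5246 0.1408 0.1914] shift [ 0.0002  0.0014 -0.0016] rot [-0.003 -0.005  0.01 ] q [-0.39  0.65  0.07  1.87 -0.08  0.63 -0.25] F [-0.6 -0.3 -0.6]
0.4083019751924539 [-0.007  0.004 -0.01  -0.002 -0.002 -0.001 -0.001]
```

Call:
carry_out([
  {"rot":[0,0,0],"xyz":[0,0.001,-0.001],"grip":255},
  {"rot":[0,0,0],"xyz":[0,0.001,-0.001],"grip":255},
  {"rot":[0,0,0],"xyz":[0,0.001,-0.001],"grip":255},
  {"rot":[0,0,0],"xyz":[0,0.001,-0.001],"grip":255},
  {"rot":[0,0,0],"xyz":[0,0.001,-0.001],"grip":255},
  {"rot":[0,0,0],"xyz":[0,0.001,-0.001],"grip":255},
  {"rot":[0,0,0],"xyz":[0,0.001,-0.001],"grip":255},
  {"rot":[0,0,0],"xyz":[0,0.001,-0.001],"grip":255},
])

```text
clock: 3.08
tool_pos: [0.5255, 0.1417, 0.1922]
eef_rot: [0.703, 0.711, 0.001, -0.003]
contact_force: [0.2, 0.8, -0.1]
opening: 0.136
finger_force: 10.0
```

Run:
```python
from h import *
need(.526,.141,.193); print(r.get_state()["opening"],r.get_state()["finger_force"])
# arc: pivot (.481,.203), pin radius .042, grasp point 19mm above TCP
p=r.get_state()["tool_pos"]; x,z=p[0],p[2]+.019
a0=np.arctan2(z-.203,x-.481); print(a0,np.hypot(z-.203,x-.481))
for a in np.arange(0,2.31,.1): print(round(a,2),(.042*(np.cos(a0+a)-np.cos(a0))).round(4),(-.042*(np.sin(a0+a)-np.sin(a0))).round(4))
```

```text
t 3.0833 pos [0.5255 0.1417 0.1922] shift [-0.0007  0.0005 -0.0009] rot [-0.003 -0.005  0.011] q [-0.39  0.65  0.07  1.87 -0.08  0.63 -0.25] F [ 0.2  0.8 -0.1]
0.13601374250593912 9.979130653082393
0.18108308008628976 0.04527574107738455
0.0 0.0 -0.0
0.1 -0.001 -0.0041
0.2 -0.0023 -0.0081
0.3 -0.0041 -0.0119
0.4 -0.0062 -0.0155
0.5 -0.0087 -0.0189
0.6 -0.0115 -0.022
0.7 -0.0146 -0.0248
0.8 -0.018 -0.0273
0.9 -0.0216 -0.0295
1.0 -0.0254 -0.0313
1.1 -0.0293 -0.0327
1.2 -0.0334 -0.0337
1.3 -0.0376 -0.0343
1.4 -0.0417 -0.0344
1.5 -0.0459 -0.0342
1.6 -0.0501 -0.0335
1.7 -0.0541 -0.0324
1.8 -0.0581 -0.031
1.9 -0.0618 -0.0291
2.0 -0.0654 -0.0269
2.1 -0.0687 -0.0243
2.2 -0.0717 -0.0214
2.3 -0.0745 -0.0182
```

Call:
carry_out([
  {"rot":[0,0,0],"xyz":[0,-0.001,-0.004],"grip":255},
  {"rot":[0,0,0],"xyz":[0,-0.0023,-0.008],"grip":255},
  {"rot":[0,0,0],"xyz":[0,-0.004,-0.012],"grip":255},
  {"rot":[0,0,0],"xyz":[0,-0.006,-0.0155],"grip":255},
  {"rot":[0,0,0],"xyz":[0,-0.0087,-0.019],"grip":255},
  {"rot":[0,0,0],"xyz":[0,-0.0115,-0.022],"grip":255},
  {"rot":[0,0,0],"xyz":[0,-0.0146,-0.025],"grip":255},
  {"rot":[0,0,0],"xyz":[0,-0.0146,-0.025],"grip":255},
])

```text
clock: 3.75
tool_pos: [0.5147, 0.142, 0.2198]
eef_rot: [0.703, 0.711, 0.005, -0.0]
contact_force: [6.6, 0.8, 3.4]
opening: 0.128
finger_force: 10.0
```

Run:
```python
from h import *
need(.526,.141,.193); print(r.get_state()["opening"],r.get_state()["finger_force"])
```

```text
t 3.75 pos [0.5147 0.142  0.2198] shift [-0.0013  0.0111  0.0269] rot [ 0.007 -0.008  0.011] q [-0.4   0.59  0.08  1.88 -0.08  0.66 -0.26] F [6.6 0.8 3.4]
0.12843940987188904 9.98125858604908
```

```bash
python3 -c "
import numpy as np
for a in np.arange(.75,2.7,.15): print(round(a,2),round(.484+.042*np.cos(a)-.5109,4),round(-(.1905+.042*np.sin(a)-.2172),4))"
```

```text
0.75 0.0038 -0.0019
0.9 -0.0008 -0.0062
1.05 -0.006 -0.0097
1.2 -0.0117 -0.0124
1.35 -0.0177 -0.0143
1.5 -0.0239 -0.0152
1.65 -0.0302 -0.0152
1.8 -0.0364 -0.0142
1.95 -0.0424 -0.0123
2.1 -0.0481 -0.0096
2.25 -0.0533 -0.006
2.4 -0.0579 -0.0017
2.55 -0.0618 0.0033
2.7 -0.0649 0.0088
```

Call:
carry_out([
  {"rot":[0,0,0],"xyz":[0,-0.001,-0.006],"grip":255},
  {"rot":[0,0,0],"xyz":[0,-0.006,-0.0095],"grip":255},
  {"rot":[0,0,0],"xyz":[0,-0.0117,-0.0124],"grip":255},
  {"rot":[0,0,0],"xyz":[0,-0.0177,-0.0143],"grip":255},
  {"rot":[0,0,0],"xyz":[0,-0.024,-0.0152],"grip":255},
  {"rot":[0,0,0],"xyz":[0,-0.03,-0.0152],"grip":255},
  {"rot":[0,0,0],"xyz":[0,-0.0364,-0.0142],"grip":255},
  {"rot":[0,0,0],"xyz":[0,-0.0364,-0.0142],"grip":255},
])

```text
clock: 4.42
tool_pos: [0.4719, 0.1412, 0.2311]
eef_rot: [0.703, 0.711, -0.001, -0.004]
contact_force: [-0.5, 3.4, 3.5]
opening: 0.131
finger_force: 10.0
```

Run:
```python
from h import *
need(.526,.141,.193); print(r.get_state()["opening"],r.get_state()["finger_force"])
```

```text
t 4.4167 pos [0.4719 0.1412 0.2311] shift [-0.001   0.0543  0.0377] rot [-0.007 -0.005  0.012] q [-0.43  0.53  0.08  1.97 -0.08  0.65 -0.29] F [-0.5  3.4  3.5]
0.13071647831343788 10.01935064792633
```

Call:
carry_out([
  {"rot":[0,0,0],"xyz":[0,-0.006,0.002],"grip":255},
  {"rot":[0,0,0],"xyz":[0,-0.0117,0.0046],"grip":255},
  {"rot":[0,0,0],"xyz":[0,-0.017,0.008],"grip":255},
  {"rot":[0,0,0],"xyz":[0,-0.019,0.01],"grip":255},
  {"rot":[0,0,0],"xyz":[0,-0.019,0.01],"grip":255},
])

```text
clock: 4.83
tool_pos: [0.4556, 0.1405, 0.2217]
eef_rot: [0.703, 0.711, 0.001, -0.003]
contact_force: [1.0, 5.2, 4.0]
opening: 0.131
finger_force: 10.0
```

Run:
```python
from h import *
need(.526,.141,.193); print(r.get_state()["opening"],r.get_state()["finger_force"])
```

```text
t 4.8333 pos [0.4556 0.1405 0.2217] shift [-0.0004  0.0704  0.0285] rot [-0.002 -0.005  0.011] q [-0.44  0.53  0.08  2.03 -0.08  0.59 -0.3 ] F [1.  5.2 4. ]
0.13051477069799167 9.992549121379852
```

Well past upright (pin angle about 2.3). Open the fingers and rise.

Call:
carry_out([
  {"rot":[0,0,0],"xyz":[0,0,0],"grip":150},
  {"rot":[0,0,0],"xyz":[0,0,0],"grip":100},
  {"rot":[0,0,0],"xyz":[0,0,0],"grip":60},
  {"rot":[0,0,0],"xyz":[0,0,0],"grip":60},
  {"rot":[0,0,0],"xyz":[0,0.005,-0.03],"grip":40},
  {"rot":[0,0,0],"xyz":[0,0.01,-0.06],"grip":0},
  {"rot":[0,0,0],"xyz":[0,0.02,-0.09],"grip":0},
  {"rot":[0,0,0],"xyz":[0,0.02,-0.09],"grip":0},
])

```text
clock: 5.5
tool_pos: [0.4801, 0.1405, 0.3163]
eef_rot: [0.704, 0.71, 0.005, -0.0]
contact_force: [0.7, 1.6, -0.4]
opening: 0.713
finger_force: 0.0
```

Run:
```python
from h import *
need(.597,-.068,.31)
im=r.snapshot("wrist")[:,:,::-1]
b=r.snapshot("scene")[125:275,180:320,::-1]
im=cv2.resize(im,(440,330)); b=cv2.resize(b,(360,386),interpolation=cv2.INTER_CUBIC)
o=np.zeros((386,800,3),np.uint8); o[:330,:440]=im;o[:,440:]=b
cv2.imwrite("pics/w2.png",np.clip(o*1.3,0,255).astype(np.uint8))
```

```text
t 5.5 pos [0.4801 0.1405 0.3163] shift [-0.2097  0.1149  0.0055] rot [ 0.007 -0.008  0.009] q [-0.44  0.42  0.1   1.84 -0.06  0.87 -0.3 ] F [ 0.7  1.6 -0.4]
```

View pics/w2.png

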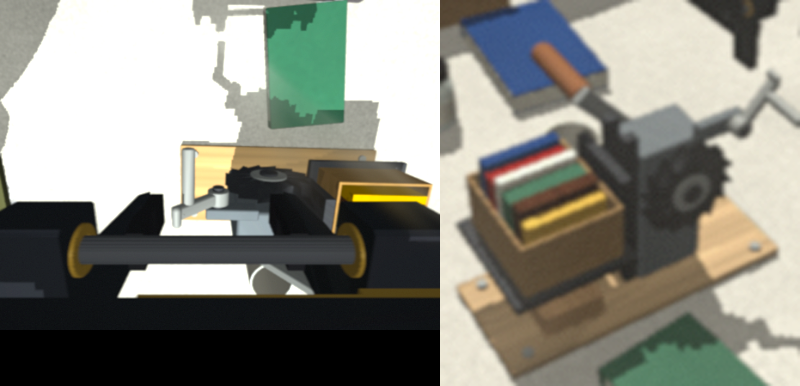

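Pawl lies back on its stop (wrist view pin at (188,175)). Now move over the knob.

Call:
carry_out([
  {"rot":[0,0,0],"xyz":[-0.035,0.019,0],"grip":0},
  {"rot":[0,0,0],"xyz":[-0.07,0.038,0],"grip":0},
  {"rot":[0,0,0.01],"xyz":[-0.105,0.057,0],"grip":0},
  {"rot":[0,0,0.01],"xyz":[-0.14,0.076,0],"grip":0},
  {"rot":[0,0,0.01],"xyz":[-0.175,0.095,0],"grip":0},
  {"rot":[0,0,0.01],"xyz":[-0.2085,0.115,0],"grip":0},
  {"rot":[0,0,0.01],"xyz":[-0.2085,0.115,0],"grip":0},
  {"rot":[0,0,0.01],"xyz":[-0.2085,0.115,0],"grip":0},
])

```text
clock: 6.27
tool_pos: [0.592, -0.0696, 0.3078]
eef_rot: [0.709, 0.706, -0.001, -0.004]
contact_force: [-1.0, 0.5, -0.4]
opening: 1.004
finger_force: 0.0
```

Run:
```python
from h import *
need(.597,-.068,.199)
im=r.snapshot("wrist")[:,:,::-1]
cv2.imwrite("pics/w3.png",np.clip(cv2.resize(im,(640,480))*1.3,0,255).astype(np.uint8))
```

```text
t 6.2667 pos [ 0.592  -0.0696  0.3078] shift [0.0012 0.0058 0.1088] rot [-0.007 -0.004 -0.004] q [-0.02  0.58  0.11  1.57 -0.08  1.01  0.11] F [-1.   0.5 -0.4]
```

View pics/w3.png

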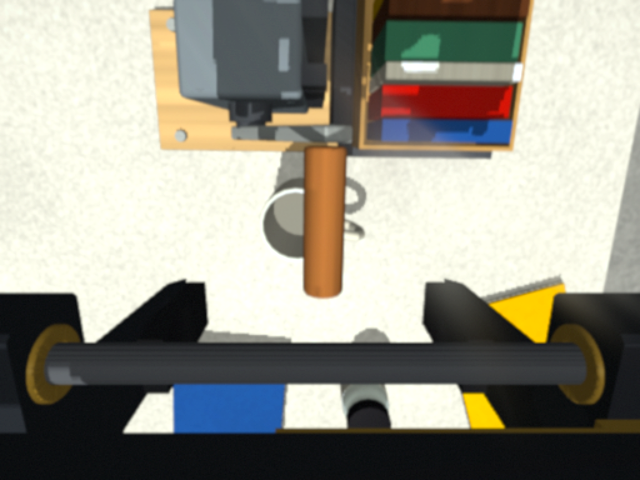

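Knob centred at column 323, which gives x 0.597, matching. Descend and pinch.

Call:
carry_out([
  {"rot":[0,0,0],"xyz":[0.001,0.005,0.035],"grip":0},
  {"rot":[0,0,0],"xyz":[0.001,0.005,0.07],"grip":60},
  {"rot":[0,0,0],"xyz":[0.001,0.005,0.1],"grip":100},
  {"rot":[0,0,0],"xyz":[0.001,0.005,0.108],"grip":120},
  {"rot":[0,0,0],"xyz":[0.001,0.005,0.108],"grip":120},
  {"rot":[0,0,0],"xyz":[0.001,0.005,0.108],"grip":120},
  {"rot":[0,0,0],"xyz":[0.001,0.005,0.108],"grip":120},
])

```text
clock: 6.9
tool_pos: [0.5989, -0.0648, 0.204]
eef_rot: [0.706, 0.708, 0.002, -0.002]
contact_force: [-0.4, -0.3, -0.2]
opening: 0.571
finger_force: 0.0
```

Run:
```python
from h import *
need(.597,-.068,.199);print(r.get_state()["opening"])
```

```text
t 6.9 pos [ 0.5989 -0.0648  0.204 ] shift [-0.0032 -0.0019  0.005 ] rot [ 0.    -0.005  0.002] q [-0.02  0.7   0.09  1.68 -0.09  0.76  0.12] F [-0.4 -0.3 -0.2]
0.5705938344243391
```

Call:
carry_out([
  {"rot":[0,0,0],"xyz":[-0.003,-0.002,0.004],"grip":140},
  {"rot":[0,0,0],"xyz":[-0.003,-0.002,0.004],"grip":200},
  {"rot":[0,0,0],"xyz":[-0.003,-0.002,0.004],"grip":255},
  {"rot":[0,0,0],"xyz":[-0.003,-0.002,0.004],"grip":255},
  {"rot":[0,0,0],"xyz":[-0.003,-0.002,0.004],"grip":255},
  {"rot":[0,0,0],"xyz":[-0.003,-0.002,0.004],"grip":255},
  {"rot":[0,0,0],"xyz":[-0.003,-0.002,0.004],"grip":255},
], squeeze=15)

```text
clock: 7.48
tool_pos: [0.5967, -0.0686, 0.1987]
eef_rot: [0.707, 0.707, 0.001, -0.002]
contact_force: [2.1, -1.1, 2.9]
opening: 0.288
finger_force: 15.0
```

Run:
```python
from h import *
need(.597,-.068,.199);print(r.get_state()["opening"])
p=r.get_state()["tool_pos"]; X=p[0]-.543; Z=p[2]+.019-.15; print(np.hypot(X,Z)); t0=np.arctan2(X,Z); print("crank",t0+1.05)
for d in np.arange(0,1.75,.1): print(round(d,2),"crank",round(t0+1.05-d,2),(.085*(np.sin(t0-d)-np.sin(t0))).round(4),(-.085*(np.cos(t0-d)-np.cos(t0))).round(4))
```

```text
t 7.4833 pos [ 0.5967 -0.0686  0.1987] shift [ 0.0006  0.0003 -0.0002] rot [-0.001 -0.005  0.001] q [-0.01  0.71  0.09  1.69 -0.09  0.75  0.13] F [ 2.1 -1.1  2.9]
0.2884012862845188
0.08646754993870301
crank 1.7204916446677485
0.0 crank 1.72 0.0 -0.0
0.1 crank 1.62 -0.0069 -0.0049
0.2 crank 1.52 -0.0143 -0.0092
0.3 crank 1.42 -0.022 -0.0126
0.4 crank 1.32 -0.0301 -0.0153
0.5 crank 1.22 -0.0384 -0.0172
0.6 crank 1.12 -0.0468 -0.0182
0.7 crank 1.02 -0.0553 -0.0184
0.8 crank 0.92 -0.0638 -0.0177
0.9 crank 0.82 -0.0722 -0.0162
1.0 crank 0.72 -0.0803 -0.0138
1.1 crank 0.62 -0.0882 -0.0107
1.2 crank 0.52 -0.0958 -0.0068
1.3 crank 0.42 -0.1029 -0.0021
1.4 crank 0.32 -0.1095 0.0032
1.5 crank 0.22 -0.1155 0.0092
1.6 crank 0.12 -0.1209 0.0157
1.7 crank 0.02 -0.1257 0.0228
```

Call:
carry_out([
  {"rot":[0,0,0],"xyz":[0,-0.0035,-0.0025],"grip":255},
  {"rot":[0,0,0],"xyz":[0,-0.007,-0.005],"grip":255},
  {"rot":[0,0,0],"xyz":[0,-0.0143,-0.0092],"grip":255},
  {"rot":[0,0,0],"xyz":[0,-0.022,-0.0126],"grip":255},
  {"rot":[0,0,0],"xyz":[0,-0.03,-0.0153],"grip":255},
  {"rot":[0,0,0],"xyz":[0,-0.0384,-0.0172],"grip":255},
  {"rot":[0,0,0],"xyz":[0,-0.0426,-0.0178],"grip":255},
  {"rot":[0,0,0],"xyz":[0,-0.0426,-0.0178],"grip":255},
])

```text
clock: 8.15
tool_pos: [0.5548, -0.0679, 0.2177]
eef_rot: [0.707, 0.708, 0.003, -0.001]
contact_force: [1.9, 0.4, 9.1]
opening: 0.288
finger_force: 15.0
```

```bash
cat >> h.py <<'E'
def ck():
    s=r.get_state(); p=s["tool_pos"]; X=p[0]-.543; Z=p[2]+.019-.15; t=np.arctan2(X,Z)
    f=s["contact_force"]; e=np.array([np.cos(t),-np.sin(t)])
    print("t",s["clock"],"pos",p.round(4),"rad",np.hypot(X,Z).round(4),"crank",(t+1.05).round(3),"F",f.round(1),"tang(+ = resists lowering)",(f[[0,2]]@e).round(1),"radial",(f[[0,2]]@[np.sin(t),np.cos(t)]).round(1),"open",s["opening"],R.from_quat(s["eef_rot"]).as_matrix().round(3)[:,2])
E
python3 -c "
from h import *; ck()"
```

```text
t 8.15 pos [ 0.5548 -0.0679  0.2177] rad 0.0875 crank 1.186 F [1.9 0.4 9.1] tang(+ = resists lowering) 0.7 radial 9.3 open 0.2881340619720409 [ 0.002  0.006 -1.   ]
```

```bash
python3 -c "
import numpy as np
for c in np.arange(1.15,.0,-.05): t=c-1.05; print(round(c,2),round(.543+.086*np.sin(t)-.5541,4),round(-(.132+.086*np.cos(t)-.2165),4))"
```

```text
1.15 -0.0025 -0.0011
1.1 -0.0068 -0.0014
1.05 -0.0111 -0.0015
1.0 -0.0154 -0.0014
0.95 -0.0197 -0.0011
0.9 -0.024 -0.0005
0.85 -0.0282 0.0002
0.8 -0.0324 0.0012
0.75 -0.0365 0.0023
0.7 -0.0406 0.0037
0.65 -0.0446 0.0053
0.6 -0.0485 0.0071
0.55 -0.0523 0.009
0.5 -0.0561 0.0112
0.45 -0.0597 0.0135
0.4 -0.0631 0.016
0.35 -0.0665 0.0187
0.3 -0.0697 0.0216
0.25 -0.0728 0.0246
0.2 -0.0757 0.0277
0.15 -0.0785 0.031
0.1 -0.0811 0.0345
0.05 -0.0835 0.038
```

Call:
carry_out([
  {"rot":[0,0,0],"xyz":[0,-0.0068,-0.0014],"grip":255},
  {"rot":[0,0,0],"xyz":[0,-0.0111,-0.0015],"grip":255},
  {"rot":[0,0,0],"xyz":[0,-0.0154,-0.0014],"grip":255},
  {"rot":[0,0,0],"xyz":[0,-0.02,-0.001],"grip":255},
  {"rot":[0,0,0],"xyz":[0,-0.0261,0],"grip":255},
  {"rot":[0,0,0],"xyz":[0,-0.0324,0.0012],"grip":255},
  {"rot":[0,0,0],"xyz":[0,-0.0365,0.0023],"grip":255},
  {"rot":[0,0,0],"xyz":[0,-0.0365,0.0023],"grip":255},
])

```text
clock: 8.82
tool_pos: [0.516, -0.0672, 0.2146]
eef_rot: [0.706, 0.708, 0.001, -0.004]
contact_force: [-0.1, 2.2, 10.4]
opening: 0.292
finger_force: 15.1
```

```bash
python3 -c "
from h import *; ck()"
```

```text
t 8.8167 pos [ 0.516  -0.0672  0.2146] rad 0.0878 crank 0.737 F [-0.1  2.2 10.4] tang(+ = resists lowering) 3.1 radial 9.9 open 0.2918816804752653 [-0.003  0.007 -1.   ]
```

Call:
carry_out([
  {"rot":[0,0,0],"xyz":[0,-0.002,-0.001],"grip":255},
  {"rot":[0,0,0],"xyz":[0,-0.0041,0],"grip":255},
  {"rot":[0,0,0],"xyz":[0,-0.0065,0.0008],"grip":255},
  {"rot":[0,0,0],"xyz":[0,-0.0085,0.0017],"grip":255},
  {"rot":[0,0,0],"xyz":[0,-0.0105,0.0026],"grip":255},
  {"rot":[0,0,0],"xyz":[0,-0.0105,0.0026],"grip":255},
])

```text
clock: 9.32
tool_pos: [0.5058, -0.067, 0.211]
eef_rot: [0.706, 0.708, 0.001, -0.004]
contact_force: [2.7, 3.5, 0.1]
opening: 0.287
finger_force: 15.0
```

```bash
python3 -c "
from h import *; ck()"
```

```text
t 9.3167 pos [ 0.5058 -0.067   0.211 ] rad 0.0882 crank 0.615 F [2.7 3.5 0.1] tang(+ = resists lowering) 2.5 radial -1.0 open 0.2869711871489023 [-0.004  0.007 -1.   ]
```

Call:
carry_out([
  {"rot":[0,0,0],"xyz":[0,-0.001,0.0005],"grip":255},
  {"rot":[0,0,0],"xyz":[0,-0.0018,0.0009],"grip":255},
  {"rot":[0,0,0],"xyz":[0,-0.0018,0.0009],"grip":255},
])

```text
clock: 9.57
tool_pos: [0.5043, -0.067, 0.2102]
eef_rot: [0.706, 0.708, 0.001, -0.004]
contact_force: [3.1, 3.6, 1.0]
opening: 0.289
finger_force: 15.0
```

Run:
```python
from h import *
im=np.mean([r.snapshot("scene").astype(float) for _ in range(4)],0)[205:275,180:270,::-1]
cv2.imwrite("pics/g.png",np.clip(cv2.resize(im,(720,560),interpolation=cv2.INTER_CUBIC)*2,0,255).astype(np.uint8))
c=r.camera_params("scene"); M=R.from_quat(c["attitude"]).as_matrix()
def pr(x,y,z):
    v=M.T@(np.array([x,y,z])-c["position"]); return ((v[:2]/v[2]*c["fx"]+[c["cx"],c["cy"]]-[180,205])*8+3.5).round(0)
for h in(.040,.058,.0575): print(h,"plate corners",pr(.605,.12,h),pr(.741,.12,h),pr(.741,-.02,h))
for h in(.015,.043,.05,.058): print(h,"block",pr(.638,.10,h),pr(.708,.10,h),pr(.708,0,h))
```

```text
0.04 plate corners [636. 277.] [279. 451.] [ 86. 180.]
0.058 plate corners [637. 241.] [275. 415.] [ 81. 143.]
0.0575 plate corners [637. 242.] [275. 416.] [ 81. 144.]
0.015 block [522. 328.] [342. 415.] [203. 227.]
0.043 block [521. 273.] [338. 360.] [197. 172.]
0.05 block [521. 259.] [337. 346.] [195. 158.]
0.058 block [521. 243.] [336. 330.] [194. 142.]
```

View pics/g.png

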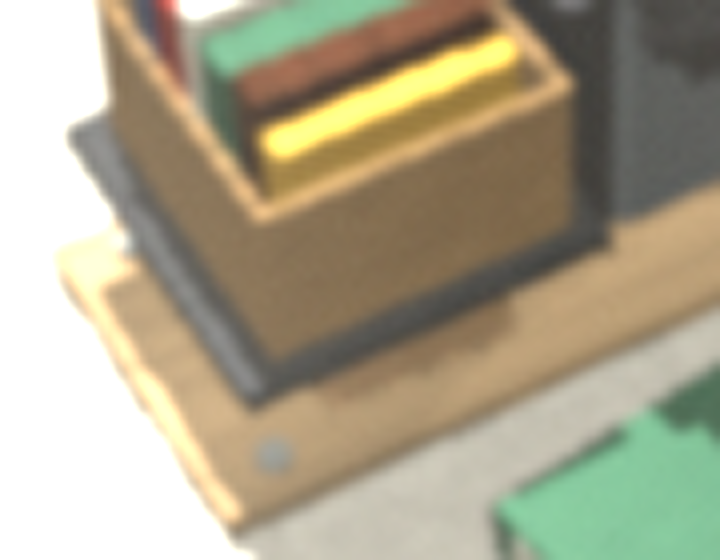

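The block's top is hidden behind the shelf edge (255,405), so I'll feel for it in small steps.

Call:
carry_out([
  {"rot":[0,0,0],"xyz":[0,-0.001,0.0005],"grip":255},
  {"rot":[0,0,0],"xyz":[0,-0.002,0.001],"grip":255},
  {"rot":[0,0,0],"xyz":[0,-0.002,0.001],"grip":255},
])

```text
clock: 10.02
tool_pos: [0.5023, -0.0669, 0.2092]
eef_rot: [0.706, 0.708, 0.001, -0.004]
contact_force: [2.9, 5.0, 1.7]
opening: 0.296
finger_force: 15.0
```

```bash
python3 -c "
from h import *; ck()"
```

```text
t 10.0167 pos [ 0.5023 -0.0669  0.2092] rad 0.0882 crank 0.57 F [2.9 5.  1.7] tang(+ = resists lowering) 3.4 radial 0.1 open 0.2958138196024296 [-0.003  0.007 -1.   ]
```

Call:
carry_out([
  {"rot":[0,0,0],"xyz":[0.0003,-0.001,0.0005],"grip":255},
  {"rot":[0,0,0],"xyz":[0.0006,-0.002,0.0011],"grip":255},
  {"rot":[0,0,0],"xyz":[0.0006,-0.002,0.0011],"grip":255},
])

```text
clock: 10.27
tool_pos: [0.5002, -0.0669, 0.2081]
eef_rot: [0.706, 0.708, 0.001, -0.003]
contact_force: [3.5, 4.9, 1.3]
opening: 0.289
finger_force: 15.0
```

Call:
carry_out([
  {"rot":[0,0,0],"xyz":[0.0003,-0.001,0.0005],"grip":255},
  {"rot":[0,0,0],"xyz":[0.0006,-0.002,0.0012],"grip":255},
  {"rot":[0,0,0],"xyz":[0.0006,-0.002,0.0012],"grip":255},
])

```text
clock: 10.52
tool_pos: [0.4981, -0.0669, 0.2069]
eef_rot: [0.707, 0.708, 0.001, -0.003]
contact_force: [3.5, 3.3, 1.2]
opening: 0.291
finger_force: 15.0
```

Call:
carry_out([
  {"rot":[0,0,0],"xyz":[0.0003,-0.001,0.0006],"grip":255},
  {"rot":[0,0,0],"xyz":[0.0003,-0.002,0.0013],"grip":255},
  {"rot":[0,0,0],"xyz":[0.0003,-0.002,0.0013],"grip":255},
])

```text
clock: 10.77
tool_pos: [0.4961, -0.0668, 0.2056]
eef_rot: [0.707, 0.707, 0.001, -0.003]
contact_force: [4.0, 3.0, 0.0]
opening: 0.292
finger_force: 15.0
```

Call:
carry_out([
  {"rot":[0,0,0],"xyz":[0,-0.001,0.0007],"grip":255},
  {"rot":[0,0,0],"xyz":[0,-0.002,0.0014],"grip":255},
  {"rot":[0,0,0],"xyz":[0,-0.002,0.0014],"grip":255},
])

```text
clock: 11.02
tool_pos: [0.494, -0.0668, 0.2042]
eef_rot: [0.707, 0.708, 0.001, -0.003]
contact_force: [2.6, 3.3, 1.9]
opening: 0.288
finger_force: 15.0
```

Call:
carry_out([
  {"rot":[0,0,0],"xyz":[0,-0.001,0.0007],"grip":255},
  {"rot":[0,0,0],"xyz":[0,-0.002,0.0014],"grip":255},
  {"rot":[0,0,0],"xyz":[0,-0.002,0.0014],"grip":255},
])

```text
clock: 11.27
tool_pos: [0.492, -0.0668, 0.2029]
eef_rot: [0.707, 0.708, 0.001, -0.003]
contact_force: [2.3, 4.2, 2.7]
opening: 0.289
finger_force: 15.0
```

Call:
carry_out([
  {"rot":[0,0,0],"xyz":[0,-0.001,0.0007],"grip":255},
  {"rot":[0,0,0],"xyz":[0,-0.002,0.0015],"grip":255},
  {"rot":[0,0,0],"xyz":[0,-0.002,0.0015],"grip":255},
])

```text
clock: 11.52
tool_pos: [0.49, -0.0667, 0.2013]
eef_rot: [0.707, 0.708, 0.001, -0.003]
contact_force: [3.1, 4.2, 1.4]
opening: 0.287
finger_force: 15.0
```

Call:
carry_out([
  {"rot":[0,0,0],"xyz":[0,-0.001,0.0008],"grip":255},
  {"rot":[0,0,0],"xyz":[0,-0.002,0.0016],"grip":255},
  {"rot":[0,0,0],"xyz":[0,-0.002,0.0016],"grip":255},
])

```text
clock: 11.77
tool_pos: [0.488, -0.0667, 0.1998]
eef_rot: [0.707, 0.708, 0.001, -0.003]
contact_force: [2.7, 4.5, 1.3]
opening: 0.288
finger_force: 15.0
```

Call:
carry_out([
  {"rot":[0,0,0],"xyz":[0,-0.001,0.0008],"grip":255},
  {"rot":[0,0,0],"xyz":[0,-0.0019,0.0016],"grip":255},
  {"rot":[0,0,0],"xyz":[0,-0.0019,0.0016],"grip":255},
])

```text
clock: 12.02
tool_pos: [0.4861, -0.0667, 0.1982]
eef_rot: [0.707, 0.708, 0.001, -0.003]
contact_force: [3.6, 4.9, 1.7]
opening: 0.289
finger_force: 15.0
```

Call:
carry_out([
  {"rot":[0,0,0],"xyz":[0.0003,-0.001,0.0009],"grip":255},
  {"rot":[0,0,0],"xyz":[0.0005,-0.0018,0.0016],"grip":255},
  {"rot":[0,0,0],"xyz":[0.0005,-0.0018,0.0016],"grip":255},
])

```text
clock: 12.27
tool_pos: [0.4843, -0.0666, 0.1966]
eef_rot: [0.707, 0.707, 0.0, -0.003]
contact_force: [2.5, 4.0, 1.4]
opening: 0.288
finger_force: 15.0
```

Call:
carry_out([
  {"rot":[0,0,0],"xyz":[0,-0.001,0.0009],"grip":255},
  {"rot":[0,0,0],"xyz":[0,-0.0018,0.0016],"grip":255},
  {"rot":[0,0,0],"xyz":[0,-0.0018,0.0016],"grip":255},
])

```text
clock: 12.52
tool_pos: [0.4826, -0.0666, 0.195]
eef_rot: [0.707, 0.707, 0.001, -0.003]
contact_force: [2.7, 4.1, 0.2]
opening: 0.289
finger_force: 15.0
```

Call:
carry_out([
  {"rot":[0,0,0],"xyz":[0,-0.001,0.001],"grip":255},
  {"rot":[0,0,0],"xyz":[0,-0.0017,0.0017],"grip":255},
  {"rot":[0,0,0],"xyz":[0,-0.0017,0.0017],"grip":255},
])

```text
clock: 12.77
tool_pos: [0.4809, -0.0665, 0.1933]
eef_rot: [0.707, 0.707, 0.001, -0.003]
contact_force: [2.6, 2.4, 1.2]
opening: 0.291
finger_force: 15.0
```

Call:
carry_out([
  {"rot":[0,0,0],"xyz":[0,-0.0009,0.0009],"grip":255},
  {"rot":[0,0,0],"xyz":[0,-0.0016,0.0017],"grip":255},
  {"rot":[0,0,0],"xyz":[0,-0.0016,0.0017],"grip":255},
])

```text
clock: 13.02
tool_pos: [0.4793, -0.0665, 0.1916]
eef_rot: [0.707, 0.707, 0.001, -0.003]
contact_force: [2.7, 1.7, 1.1]
opening: 0.291
finger_force: 15.0
```

Call:
carry_out([
  {"rot":[0,0,0],"xyz":[0,-0.0008,0.0009],"grip":255},
  {"rot":[0,0,0],"xyz":[0,-0.0015,0.0017],"grip":255},
  {"rot":[0,0,0],"xyz":[0,-0.0015,0.0017],"grip":255},
])

```text
clock: 13.27
tool_pos: [0.4778, -0.0665, 0.1899]
eef_rot: [0.707, 0.707, 0.001, -0.003]
contact_force: [2.5, 3.1, 1.1]
opening: 0.286
finger_force: 15.0
```

Call:
carry_out([
  {"rot":[0,0,0],"xyz":[0,-0.0008,0.0009],"grip":255},
  {"rot":[0,0,0],"xyz":[0,-0.0015,0.0018],"grip":255},
  {"rot":[0,0,0],"xyz":[0,-0.0015,0.0018],"grip":255},
])

```text
clock: 13.52
tool_pos: [0.4763, -0.0664, 0.1881]
eef_rot: [0.707, 0.707, 0.001, -0.003]
contact_force: [1.4, 2.1, 1.1]
opening: 0.291
finger_force: 15.0
```

Call:
carry_out([
  {"rot":[0,0,0],"xyz":[0,-0.0007,0.0009],"grip":255},
  {"rot":[0,0,0],"xyz":[0,-0.0014,0.0018],"grip":255},
  {"rot":[0,0,0],"xyz":[0,-0.0014,0.0018],"grip":255},
])

```text
clock: 13.77
tool_pos: [0.4748, -0.0664, 0.1863]
eef_rot: [0.707, 0.707, 0.001, -0.003]
contact_force: [0.9, 1.7, 2.5]
opening: 0.29
finger_force: 15.0
```

```bash
python3 -c "
from h import *; ck()"
```

```text
t 13.7667 pos [ 0.4748 -0.0664  0.1863] rad 0.0878 crank 0.16 F [0.9 1.7 2.5] tang(+ = resists lowering) 2.6 radial 0.9 open 0.2898652466414691 [-0.004  0.005 -1.   ]
```

Call:
carry_out([
  {"rot":[0,0,0],"xyz":[0,-0.0006,0.0009],"grip":255},
  {"rot":[0,0,0],"xyz":[0,-0.0012,0.0016],"grip":255},
  {"rot":[0,0,0],"xyz":[0,-0.0012,0.0016],"grip":255},
])

```text
clock: 14.02
tool_pos: [0.4744, -0.0664, 0.1854]
eef_rot: [0.707, 0.707, 0.001, -0.002]
contact_force: [1.2, 2.9, 8.8]
opening: 0.287
finger_force: 15.0
```

Contact: motion stalled and the tangential force rose from about 2.6 to 7.6 N at crank ≈0.14. Relax the arm, let go and rise.

Call:
carry_out([
  {"rot":[0,0,0],"xyz":[0,0.0004,-0.0007],"grip":255},
  {"rot":[0,0,0],"xyz":[0,0.0004,-0.0007],"grip":150},
  {"rot":[0,0,0],"xyz":[0,0.0004,-0.0007],"grip":60},
  {"rot":[0,0,0],"xyz":[0,0.0004,-0.0007],"grip":60},
  {"rot":[0,0,0],"xyz":[0,0.0004,-0.0007],"grip":60},
  {"rot":[0,0,0],"xyz":[0,0.0004,-0.0007],"grip":60},
  {"rot":[0,0,0],"xyz":[0,0.0004,-0.03],"grip":60},
  {"rot":[0,0,0],"xyz":[0,0.0004,-0.065],"grip":60},
])

```text
clock: 14.68
tool_pos: [0.4724, -0.0666, 0.2486]
eef_rot: [0.707, 0.707, -0.002, -0.005]
contact_force: [0.6, 0.3, 0.6]
opening: 0.765
finger_force: 0.0
```

Call:
carry_out([
  {"rot":[0,0,0],"xyz":[0,0,-0.035],"grip":60},
  {"rot":[0,0,0],"xyz":[0,0,-0.07],"grip":60},
  {"rot":[0,0,0],"xyz":[0.035,-0.005,-0.07],"grip":60},
  {"rot":[0,0,0],"xyz":[0.07,-0.01,-0.07],"grip":60},
  {"rot":[0,0,0],"xyz":[0.11,-0.015,-0.07],"grip":60},
  {"rot":[0,0,0],"xyz":[0.145,-0.02,-0.07],"grip":60},
  {"rot":[0,0,0],"xyz":[0.18,-0.025,-0.07],"grip":60},
  {"rot":[0,0,0],"xyz":[0.208,-0.025,-0.07],"grip":60},
])

```text
clock: 15.35
tool_pos: [0.4479, 0.1436, 0.3209]
eef_rot: [0.706, 0.708, 0.0, -0.003]
contact_force: [0.8, -0.8, -0.7]
opening: 0.764
finger_force: 0.0
```

Call:
carry_out([
  {"rot":[0,0,0],"xyz":[0,0,0],"grip":60},
  {"rot":[0,0,0],"xyz":[0,0,0],"grip":60},
  {"rot":[0,0,0],"xyz":[0,0,0],"grip":60},
])

```text
clock: 15.6
tool_pos: [0.4494, 0.1399, 0.3208]
eef_rot: [0.707, 0.707, 0.0, -0.003]
contact_force: [0.9, 0.9, -0.6]
opening: 0.761
finger_force: 0.0
```

Run:
```python
from h import *
need(.45,.141,.21)
im=r.snapshot("wrist")[:,:,::-1]
b=np.mean([r.snapshot("scene").astype(float) for _ in range(3)],0)[125:275,180:320,::-1]
im=cv2.resize(im,(440,330)); b=cv2.resize(b,(360,386),interpolation=cv2.INTER_CUBIC)
o=np.zeros((386,800,3)); o[:330,:440]=im;o[:,440:]=b
cv2.imwrite("pics/w4.png",np.clip(o*1.3,0,255).astype(np.uint8))
```

```text
t 15.6 pos [0.4494 0.1399 0.3208] shift [0.0007 0.001  0.1108] rot [-0.004 -0.004  0.   ] q [-0.46  0.38  0.09  1.9  -0.05  0.86 -0.34] F [ 0.9  0.9 -0.6]
```

View pics/w4.png

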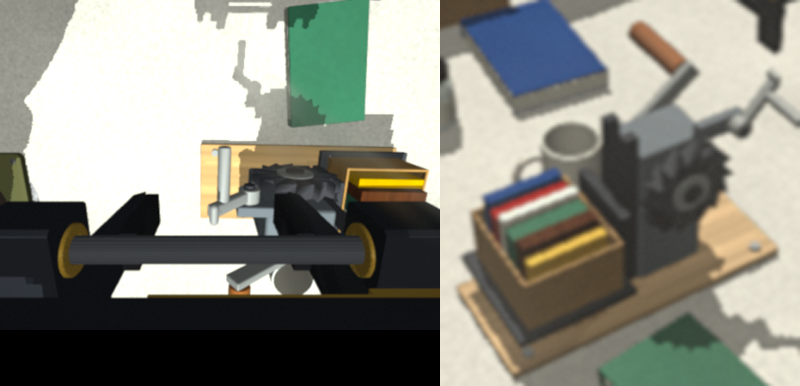

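The shelf is down on the block and the pawl is still back, with its pin at x ≈0.454. Descend and pinch it.

Call:
carry_out([
  {"rot":[0,0,0],"xyz":[0.001,0.005,0.035],"grip":60},
  {"rot":[0,0,0],"xyz":[0.001,0.005,0.07],"grip":60},
  {"rot":[0,0,0],"xyz":[0.001,0.005,0.101],"grip":60},
  {"rot":[0,0,0],"xyz":[0.001,0.005,0.101],"grip":60},
  {"rot":[0,0,0],"xyz":[0.001,0.005,0.101],"grip":80},
], squeeze=10)

```text
clock: 16.22
tool_pos: [0.4536, 0.1414, 0.2195]
eef_rot: [0.707, 0.707, -0.001, -0.003]
contact_force: [-0.5, -0.8, 0.8]
opening: 0.71
finger_force: 0.0
```

Call:
carry_out([
  {"rot":[0,0,0],"xyz":[0,0,0],"grip":150},
  {"rot":[0,0,0],"xyz":[0,0,0],"grip":255},
  {"rot":[0,0,0],"xyz":[0,0,0],"grip":255},
  {"rot":[0,0,0],"xyz":[0,0,0],"grip":255},
  {"rot":[0,0,0],"xyz":[0,0,0],"grip":255},
  {"rot":[0,0,0],"xyz":[0,0,0],"grip":255},
  {"rot":[0,0,0],"xyz":[0,0,0],"grip":255},
  {"rot":[0,0,0],"xyz":[0,0,0],"grip":255},
])

```text
clock: 16.88
tool_pos: [0.4558, 0.1425, 0.2203]
eef_rot: [0.707, 0.707, 0.002, -0.002]
contact_force: [0.1, 0.7, -1.9]
opening: 0.128
finger_force: 10.0
```

Call:
carry_out([
  {"rot":[0,0,0],"xyz":[0,0,0],"grip":255},
  {"rot":[0,0,0],"xyz":[0,0,0],"grip":255},
  {"rot":[0,0,0],"xyz":[0,0,0],"grip":255},
])

```text
clock: 17.13
tool_pos: [0.4556, 0.1425, 0.2202]
eef_rot: [0.707, 0.707, 0.002, -0.002]
contact_force: [4.5, -0.6, -1.0]
opening: 0.131
finger_force: 10.0
```

```bash
python3 -c "
import numpy as np
for a in np.arange(2.4,.0,-.15): print(round(a,2),round(.484+.042*np.cos(a),4),round((.1905+.042*np.sin(a)),4))"
```

```text
2.4 0.453 0.2189
2.25 0.4576 0.2232
2.1 0.4628 0.2268
1.95 0.4685 0.2295
1.8 0.4745 0.2314
1.65 0.4807 0.2324
1.5 0.487 0.2324
1.35 0.4932 0.2315
1.2 0.4992 0.2296
1.05 0.5049 0.2269
0.9 0.5101 0.2234
0.75 0.5147 0.2191
0.6 0.5187 0.2142
0.45 0.5218 0.2088
0.3 0.5241 0.2029
0.15 0.5255 0.1968
```

Call:
carry_out([
  {"rot":[0,0,0],"xyz":[0,0.003,-0.0035],"grip":255},
  {"rot":[0,0,0],"xyz":[0,0.0078,-0.007],"grip":255},
  {"rot":[0,0,0],"xyz":[0,0.0135,-0.0095],"grip":255},
  {"rot":[0,0,0],"xyz":[0,0.0195,-0.0115],"grip":255},
  {"rot":[0,0,0],"xyz":[0,0.0257,-0.0125],"grip":255},
  {"rot":[0,0,0],"xyz":[0,0.032,-0.0125],"grip":255},
  {"rot":[0,0,0],"xyz":[0,0.038,-0.0115],"grip":255},
  {"rot":[0,0,0],"xyz":[0,0.038,-0.0115],"grip":255},
])

```text
clock: 17.8
tool_pos: [0.4941, 0.1421, 0.2314]
eef_rot: [0.707, 0.707, 0.001, -0.002]
contact_force: [-0.2, -0.5, 3.6]
opening: 0.129
finger_force: 10.0
```

Call:
carry_out([
  {"rot":[0,0,0],"xyz":[0,0.0055,0.002],"grip":255},
  {"rot":[0,0,0],"xyz":[0,0.0111,0.0046],"grip":255},
  {"rot":[0,0,0],"xyz":[0,0.0163,0.008],"grip":255},
  {"rot":[0,0,0],"xyz":[0,0.021,0.0124],"grip":255},
  {"rot":[0,0,0],"xyz":[0,0.025,0.0173],"grip":255},
  {"rot":[0,0,0],"xyz":[0,0.028,0.0227],"grip":255},
  {"rot":[0,0,0],"xyz":[0,0.029,0.025],"grip":255},
  {"rot":[0,0,0],"xyz":[0,0.029,0.025],"grip":255},
])

```text
clock: 18.47
tool_pos: [0.522, 0.1423, 0.2056]
eef_rot: [0.707, 0.707, 0.001, -0.002]
contact_force: [1.8, -3.2, 0.1]
opening: 0.131
finger_force: 10.0
```

Call:
carry_out([
  {"rot":[0,0,0],"xyz":[0,0.001,0.002],"grip":255},
  {"rot":[0,0,0],"xyz":[0,0.002,0.004],"grip":255},
  {"rot":[0,0,0],"xyz":[0,0.0023,0.006],"grip":255},
  {"rot":[0,0,0],"xyz":[0,0.0025,0.0075],"grip":255},
  {"rot":[0,0,0],"xyz":[0,0.0025,0.0075],"grip":255},
])

```text
clock: 18.88
tool_pos: [0.5241, 0.1423, 0.1987]
eef_rot: [0.707, 0.707, 0.001, -0.002]
contact_force: [1.7, -5.1, 0.9]
opening: 0.132
finger_force: 10.0
```

Call:
carry_out([
  {"rot":[0,0,0],"xyz":[0,0,0],"grip":150},
  {"rot":[0,0,0],"xyz":[0,0,0],"grip":60},
  {"rot":[0,0,0],"xyz":[0,0,0],"grip":60},
  {"rot":[0,0,0],"xyz":[0,0,0],"grip":60},
  {"rot":[0,0,0],"xyz":[0,0,0],"grip":60},
  {"rot":[0,0,0],"xyz":[0,0,-0.03],"grip":60},
  {"rot":[0,0,0],"xyz":[0,0,-0.065],"grip":60},
  {"rot":[0,0,0],"xyz":[0.02,0,-0.09],"grip":60},
])

```text
clock: 19.55
tool_pos: [0.5246, 0.1579, 0.291]
eef_rot: [0.709, 0.705, 0.0, -0.001]
contact_force: [0.8, -0.2, -0.2]
opening: 0.709
finger_force: 0.0
```

Call:
carry_out([
  {"rot":[0,0,0],"xyz":[0.02,0,-0.01],"grip":60},
  {"rot":[0,0,0],"xyz":[0.04,0,-0.02],"grip":60},
  {"rot":[0,0,0],"xyz":[0.06,0,-0.02],"grip":60},
  {"rot":[0,0,0],"xyz":[0.06,0,-0.02],"grip":60},
  {"rot":[0,0,0],"xyz":[0.06,0,-0.02],"grip":60},
])

```text
clock: 19.97
tool_pos: [0.5233, 0.2231, 0.3089]
eef_rot: [0.706, 0.708, 0.001, -0.003]
contact_force: [0.0, -0.2, 0.4]
opening: 0.763
finger_force: 0.0
```

Run:
```python
from h import *
need(.45,.141,.21)
im=r.snapshot("top")[130:245,200:320,::-1]
b=np.mean([r.snapshot("scene").astype(float) for _ in range(3)],0)[125:275,180:320,::-1]
im=cv2.resize(im,(300,288)); b=cv2.resize(b,(500,536),interpolation=cv2.INTER_CUBIC)
o=np.zeros((536,800,3)); o[:288,:300]=im;o[:,300:]=b
cv2.imwrite("pics/w5.png",np.clip(o*1.4,0,255).astype(np.uint8))
```

```text
t 19.9667 pos [0.5233 0.2231 0.3089] shift [-0.0824 -0.0733  0.0988] rot [-0.004 -0.005  0.004] q [-0.53  0.53  0.08  1.65 -0.06  0.96 -0.42] F [ 0.  -0.2  0.4]
```

View pics/w5.png

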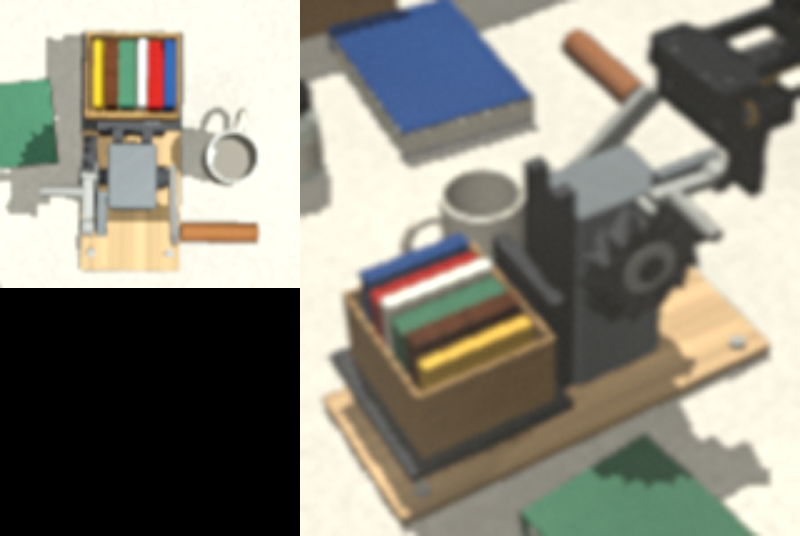

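The pawl is down on the wheel (pin at (705,225)), the shelf rests on the block, and the gripper is clear.

```bash
python3 -c "
from h import *; print(r.finish_job())"
```

```text
the job is handed in; nothing more can be done
None
```

The job is done and handed in at about 20 s. I laid the pawl back, lowered the shelf until it bore lightly on the block (about 7.6 N at the knob), and flipped the pawl back down onto the wheel; the gripper is clear.

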